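# Sort the decoupage tools into their trays

### The arm

A 6-joint arm with a two-finger parallel gripper is mounted at the origin on the work surface. World frame = base frame: x ahead of the robot, y to its left, z up, the work surface at z = 0. Lengths are in m, angles in degrees, forces in N, time in s.
With the tool pointing down it reaches from about 0.3 to 0.75 m from the base axis. Payload 8.5 kg.
Tool frame: the origin (TCP) lies at the very end of the fingers, on their centre line; the grasp point (between the pads) lies grip_point_offset behind it (grip_point_offset is the distance from the TCP to the grasp point, in m); z points along the fingers, x is the direction in which the jaws open and shut, and the axes are right-handed (so a half turn about z gives the same grasp; the last joint's range is limited). The gripper opens to 85 mm and grips with 20 to 120 N. Pads are 22 mm wide; open, the fingers measure 114 mm over their backs; the gripper's body (76 mm by 85 mm) begins 54 mm behind the grasp point. The pads swing forward as they close: fully open they stand 13 mm farther back than shut.
Start: joints at [52.695, 21.807, 74.336, -0, 83.858, -12.336], TCP at [0.232, 0.499, 0.211] pointing down, gripper open.
Joint ranges: [-178.18, 178.18], [-50.72, 133.34], [12.68, 142.11], [-81.47, 261.47], [9.98, 163.14], [-165.26, 165.26]. Speed limits (degrees/s): [136.94, 136.94, 180, 180, 180, 180].

### API

Orientations are given as a 3x3 rotation matrix whose columns are the frame's x, y, z axes.
In Python, from rig import observe, get_image, close_job, grip_point_offset gives the robot as it stands.
- The arm moves only by the shell command python3 -m inch 'ROWS' [FORCE]. ROWS is a JSON object of lists of equal length, an entry for each row: "jaw": the opening, from 0 (shut) to 1 (fully open); "offset": the shift along the tool's x, y, z scaled (see below), a list of three; "roll": the turn about the tool's z scaled (see below). A call has 1 to 20 rows; each row is the pose to reach, as a shift and turn from the pose measured when the call began, along the tool's axes at that moment, turning the shorter way round; what a row does not reach only later rows make up. The controller multiplies each number of a shift by 250 mm and each number of a turn by 180 degrees. A row lasts 1/12 s, in which the tool goes at most 41.7 mm and 7.16 degrees, less where a joint would pass 70% of its speed; a pose out of reach is approached as far as the arm can. A call with a number of a shift or a turn outside -1 to 1 is refused whole. A call with a gripper value outside its range is refused whole. The fingers move at their own pace and stop on an object; FORCE is the grip in N (left out, the last holds). Time passes only in rows, so rows that repeat a pose let the fingers close. It gives the time, the measured TCP pose, the force and the opening at its end, in the units of the state.
- observe(): the state, without advancing time (a new reading comes with each control period).
- get_image(name): name is "scene" or "side" or "wrist"; returns a dict with "img" (400x640x3 uint8, red, green, blue), "vfov" (degrees; the focal length in pixels is half the picture's height over the tangent of half this angle, whatever the lens; pixels are square), "cx", "cy" (the principal point, pixels), "dist" ([k1, k2, p1, p2, k3] as OpenCV has them; the pictures are not rectified), "position" and "rotation" of the camera in the world; the wrist camera has in their place "hand_eye" (4x4, takes a point from camera to tool coordinates, whose origin is the TCP and whose axes are the tool frame's). Camera axes: x right, y down, z forward; pixel columns grow to the right and rows downward; lengths in m; the calibration is good to about 2 mm. A picture is of the moment at which its call begins: read the wrist's pose just before it. There is no depth.
- close_job(): hands the job in, once; it reports no verdict.
The state is a dict: "time_s": time; "q": joint angles; "qvel": joint speeds; "joint_efforts": joint torques, N m; "position": TCP position; "tool_rot": TCP orientation; "ft_force": force on the tool from outside, world axes, zero at the start; "wrist_torque": the same for the moment, N m; "grip_width": finger opening in m.
Only numpy, scipy, OpenCV 4.12 (cv2) and the standard library are available. Lean on these libraries where they do the work, as an engineer would, in place of code of your own. Each camera call takes 0.05 s, during which the arm holds its last target. There are 200 camera calls.

### The job

Tidy the collage table: lay both paste brushes side by side in the long wooden tray, both paper punches next to each other in the square wooden tray, and put the jar cap in the middle of the round dish. Everything should end up wholly inside its tray, flat on the tray's floor and the same way up as it lies now, with nothing on top of anything else. Leave the glue jar and the pen pot where they stand.

Things in the scene. Friction and masses are not known exactly. Their poses are not given: they have to be found in the camera images.
- wide_brush: The wide paste brush, wooden handle, steel ferrule, dark rigid bristles, lying flat: 130 mm long, 12 thick. Origin: mid-length on the underside; x to the bristle end, z up. Handle from x = -65 to +15 (16 wide ahead of -35, 13 behind), head from +15 to +65, 36 wide. 40 g, balances near x = +6; grip the handle at x = -5 across y. Starts on the table, x within 40 degrees of world x.
- narrow_brush: The narrow paste brush, wooden handle, steel ferrule, dark rigid bristles, lying flat: 130 mm long, 12 thick. Origin: mid-length on the underside; x to the bristle end, z up. Handle from x = -65 to +15 (16 wide ahead of -35, 13 behind), head from +15 to +65, 20 wide. 40 g, balances near x = -3; grip the handle at x = -5 across y. Starts on the table, x within 40 degrees of world x.
- large_punch: Large craft paper punch: black block 54 mm long (x), 38 wide (y), 22 high, with a narrower steel thumb plate on top up to 30 high. Origin: centre of its underside; z up. About 90 g; grip the black block across y. It is the larger of the two punches. Starts on the table.
- small_punch: Small craft paper punch: black block 42 mm long (x), 30 wide (y), 22 high, with a narrower steel thumb plate on top up to 30 high. Origin: centre of its underside; z up. About 90 g; grip the black block across y. It is the smaller of the two punches. Starts on the table.
- jar_cap: White ribbed screw cap of a jar, a disc 50 mm in diameter (52 over its fine ribs) and 20 high, smooth side up. Origin: centre of its underside; z up. About 30 g. Starts on the table.
- long_tray: Long shallow wooden tray, fixed to the table, 210 mm (its x) by 130 (its y) outside, 14 high; walls 5 thick, inside 200 by 120, floor about 5 above the table. Origin: centre of its underside, at table height. Its long side runs roughly across the robot's view (world y). Brushes belong here.
- square_tray: Square shallow wooden tray, fixed to the table, 150 by 150 mm outside, 14 high; walls 5 thick, inside 140 by 140, floor about 5 above the table. Origin: centre of its underside, at table height. Punches belong here.
- round_dish: Round shallow white dish, fixed to the table, 140 mm in diameter at the rim, 14 high; flat inner floor about 105 in diameter, 5 above the table. Origin: centre of its underside, at table height. Caps belong here.
- glue_jar: Bystander: white glue jar with a dark red band, 72 mm in diameter, 104 high, loose and upright. Origin: centre of its underside. Leave it alone.
- pen_pot: Bystander: white pot of pens and pencils, 72 mm in diameter, 130 high over the pens (which stick out up to 30 beyond the pot's axis), loose and upright. Origin: centre of its underside. Leave it alone.
Mind the look-alikes: they are no part of the job. Leave any orange or turquoise look-alike of the wide_brush alone.

How it is judged (in metres and radians):
At the end, for the whole second after the job is handed in: Everything rests flat on its tray's floor (within 4 mm), the same way up: brushes in the long tray within 45 mm along and 55 mm across of its centre, level within 0.05 rad; punches in the square tray within 57 mm each way of its centre; cap within 35 mm of the dish's centre (x of wide_brush in the frame of long_tray between -0.045 and 0.045 m and y of wide_brush in the frame of long_tray between -0.055 and 0.055 m and z of wide_brush in the frame of long_tray between 0.001 and 0.009 m and angle between each of wide_brush, narrow_brush, large_punch, small_punch's own z axis and vertical below 0.15 rad and angle between wide_brush's own x axis and vertical between 1.52 and 1.62 rad and linear speed of each of wide_brush, narrow_brush, large_punch, small_punch, jar_cap below 0.02 m/s and angular speed of each of wide_brush, narrow_brush, large_punch, small_punch, jar_cap below 0.3 rad/s and x of narrow_brush in the frame of long_tray between -0.045 and 0.045 m and y of narrow_brush in the frame of long_tray between -0.055 and 0.055 m and z of narrow_brush in the frame of long_tray between 0.001 and 0.009 m and angle between narrow_brush's own x axis and vertical between 1.52 and 1.62 rad and x of large_punch in the frame of square_tray between -0.057 and 0.057 m and y of large_punch in the frame of square_tray between -0.057 and 0.057 m and z of large_punch in the frame of square_tray between 0.001 and 0.009 m and x of small_punch in the frame of square_tray between -0.057 and 0.057 m and y of small_punch in the frame of square_tray between -0.057 and 0.057 m and z of small_punch in the frame of square_tray between 0.001 and 0.009 m and horizontal distance between jar_cap and round_dish below 0.035 m and z of jar_cap in the frame of round_dish between 0.001 and 0.01 m and angle between jar_cap's own z axis and vertical below 0.12 rad); the robot touches nothing.
It fails at once if the glue jar was disturbed (moved over 25 mm) (distance of glue_jar from where it was at the start of the episode above 0.025 m).
It fails at once if the pen pot was disturbed (moved over 25 mm) (distance of pen_pot from where it was at the start of the episode above 0.025 m).
It also fails if it takes over 120 s, if anything falls off the work surface, if the arm or the gripper's body presses on something with over 40 N, if the wrist force passes 120 N, or if a joint passes its speed limit or range.

## Working session

There is one attempt and no reset: what is moved stays moved. The work goes in short steps, Python scripts to look and compute and a shell command to move; the robot and the scene stay as the last step left them, time stands still between calls to the robot, and variables do not carry over. Pictures are saved under pics/ and viewed, about 12 in all and at most 16, crops included, and the job is handed in when it is done.

```bash
ls; mkdir -p pics; python3 - <<'E'
from rig import *
import cv2,numpy as np
print(grip_point_offset); s=observe(); print(s['position'],s['tool_rot'],s['grip_width'])
for n in("scene","side"):
    g=get_image(n); cv2.imwrite(f"pics/{n}0.png",g['img'][:,:,::-1]); print(n,{k:np.round(v,4).tolist() if k!='img' else 0 for k,v in g.items()})
E
```

```text
pics
0.0187
[0.23195358 0.49831022 0.21048767] [[ 4.22117849e-01  9.06540474e-01 -9.43831060e-04]
 [ 9.06539721e-01 -4.22118766e-01 -1.21770428e-03]
 [-1.50230702e-03 -3.41605634e-04 -9.99998813e-01]] 0.08513471932517268
scene {'img': 0, 'vfov': 50.119, 'cx': 313.2662, 'cy': 197.925, 'dist': [-0.035, 0.0, 0.0, 0.0, 0.0], 'position': [1.2942, -0.1362, 0.8167], 'rotation': [[0.1625, 0.6634, -0.7304], [0.9865, -0.0957, 0.1325], [0.018, -0.7421, -0.67]]}
side {'img': 0, 'vfov': 55.4502, 'cx': 319.5129, 'cy': 199.5517, 'dist': [-0.0345, 0.0, 0.0, 0.0, 0.0], 'position': [-0.0028, 0.9518, 0.6651], 'rotation': [[-0.8961, -0.2132, 0.3894], [-0.4436, 0.4643, -0.7666], [-0.0174, -0.8596, -0.5106]]}
```

View pics/scene0.png

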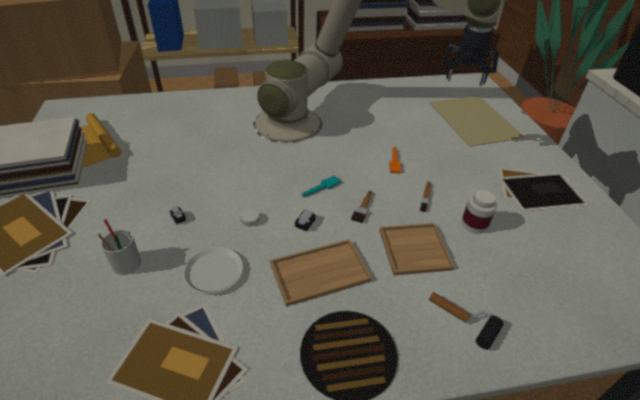

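View pics/side0.png

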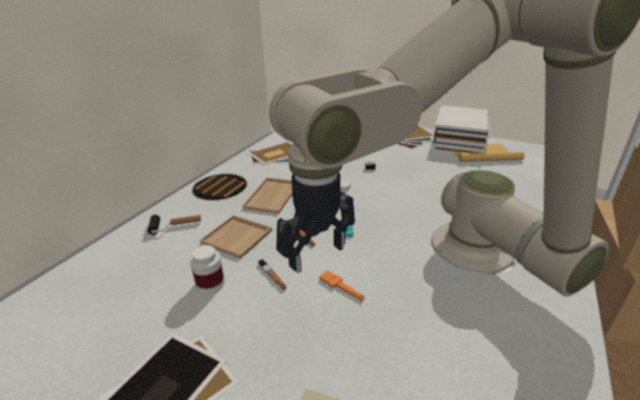

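The scene view shows two wood and dark brushes at (363,206) and (426,196). The orange (396,160) and turquoise (322,187) ones are the look-alikes. The punches are at (178,214) and (305,219), the cap at (250,217), the dish at (215,270), the long tray at (320,271) and the square tray at (416,248). The jar is at (480,210) and the pot at (122,250). Next I'll make a metric top view (1 px = 1 mm at z = 12 mm) to size things.

```bash
cat > h.py <<'E'
import cv2,numpy as np
from rig import *
def cam(g):
    f=200/np.tan(np.radians(g['vfov']/2)); K=np.array([[f,0,g['cx']],[0,f,g['cy']],[0,0,1]])
    if 'hand_eye' in g:
        s=g['state']; T=np.array(g['hand_eye']); R=np.array(s['tool_rot'])@T[:3,:3]; p=np.array(s['position'])+np.array(s['tool_rot'])@T[:3,3]
    else: R=np.array(g['rotation']);p=np.array(g['position'])
    return K,np.array(g['dist'],float),R,p
def grab(n):
    s=observe(); g=get_image(n); g['state']=s; return g
def cast(g,uv,z):
    K,d,R,p=cam(g); n=cv2.undistortPoints(np.array(uv,float).reshape(-1,1,2),K,d)[:,0]
    v=np.c_[n,np.ones(len(n))]@R.T; return p+v*((z-p[2])/v[:,2:])
def top(g,x0,y0,w,h,z,s=1.):   # col -> -y, row -> -x ; s px/mm ; x0,y0 = top-left (max x, max y)
    K,d,R,p=cam(g); c,r=np.meshgrid(np.arange(w),np.arange(h))
    P=np.stack([x0-r/s/1000,y0-c/s/1000,np.full(c.shape,z)],-1).reshape(-1,3)
    uv=cv2.projectPoints(P,cv2.Rodrigues(R.T)[0],-R.T@p,K,d)[0].reshape(h,w,2).astype(np.float32)
    return cv2.remap(g['img'],uv[...,0],uv[...,1],cv2.INTER_LINEAR)[:,:,::-1]
E
python3 - <<'E'
from h import *
g=grab("scene"); t=top(g,.80,.4,800,540,.012); cv2.imwrite("pics/top0.png",t)
E
```

```text
(no output)
```

View pics/top0.png

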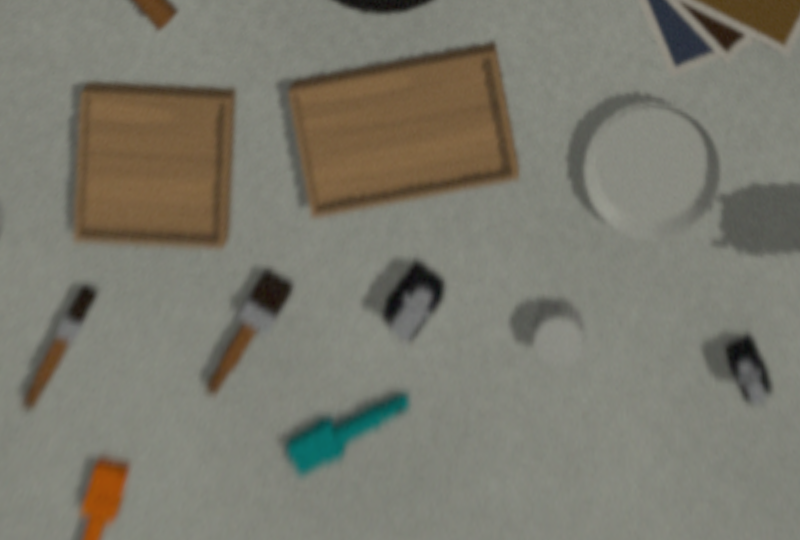

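The top view shows the narrow brush spanning (29,405)-(89,288), about 131 mm long with a head about 20 wide. The wide brush spans (212,390)-(275,278), about 128 mm, with the wide head. The large punch is at (412,300), the small punch at (750,370), and the cap at about (555,338). The long tray is centred near (404,128), the square tray near (155,165) and the dish near (650,168). Only these two brushes have wooden handles and dark bristles, while the orange and turquoise ones are decoys. Next I'll measure them with masks.

```bash
cat >> h.py <<'E'
def go(x,y,z,yaw):  # tool x axis yaw (deg, mod 180) -> offset/roll in units
    s=observe(); R=np.array(s['tool_rot']); o=R.T@(np.array([x,y,z])-s['position'])/.25
    c=np.degrees(np.arctan2(R[1,0],R[0,0])); d=(yaw-c+90)%180-90
    print('offset',np.round(o,4).tolist(),'roll',round(-d/180,4),'| turn',round(d,1),'q6',round(s['q'][5],1),'t',s['time_s'],'pos',np.round(s['position'],4).tolist())
E
python3 - <<'E'
from h import *
g=grab("scene")
def comps(m,z,amin,x0=.8,y0=.4,s=2):
    m=cv2.morphologyEx(m.astype(np.uint8),cv2.MORPH_OPEN,np.ones((3,3)))
    for c in cv2.findContours(m,cv2.RETR_EXTERNAL,cv2.CHAIN_APPROX_NONE)[0]:
        if cv2.contourArea(c)<amin: continue
        (u,v),wh,a=cv2.minAreaRect(c); b=cv2.boxPoints(((u,v),wh,a)); 
        i=0 if np.linalg.norm(b[1]-b[0])>np.linalg.norm(b[2]-b[1]) else 1
        e=b[i+1]-b[i]; print('  ctr',round(x0-v/s/1000,4),round(y0-u/s/1000,4),'size',np.round(np.array(wh)/s,1),'longaxis yaw',round(np.degrees(np.arctan2(-e[0],-e[1]))%180,1))
for name,z in(('wood z14',.014),('wood z6',.006),('dark z11',.011)):
    t=top(g,.8,.4,1600,1080,z,2).astype(int); b,gg,r=t[...,0],t[...,1],t[...,2]; print(name)
    if 'wood' in name: comps((r-b>22)&(r<190)&(b<110)&(r-gg<75),z,800)
    else: comps((r<55)&(gg<55)&(b<60),z,500)
E
```

```text
wood z14
  ctr 0.3011 0.2972 size [41.9 90.8] longaxis yaw 163.3
  ctr 0.43 0.3539 size [17.2 76.1] longaxis yaw 151.3
  ctr 0.4438 0.1689 size [17.6 76.6] longaxis yaw 148.0
  ctr 0.6355 0.2454 size [155.8 159.4] longaxis yaw 177.5
  ctr 0.6702 -0.0033 size [138.2 213.9] longaxis yaw 100.7
  ctr 0.7696 -0.3164 size [37.8 15.4] longaxis yaw 63.9
  ctr 0.7782 -0.348 size [ 43.5 103. ] longaxis yaw 90.0
  ctr 0.7935 0.243 size [38.9 26.4] longaxis yaw 41.6
wood z6
  ctr 0.2963 0.3 size [42.2 81.3] longaxis yaw 162.6
  ctr 0.4213 0.3588 size [17.4 76.7] longaxis yaw 151.3
  ctr 0.4353 0.1719 size [17.8 77.2] longaxis yaw 147.7
  ctr 0.629 0.2492 size [157.3 161. ] longaxis yaw 177.5
  ctr 0.6641 -0.002 size [139.6 216.1] longaxis yaw 100.8
  ctr 0.7643 -0.3185 size [37.8 15.4] longaxis yaw 63.9
  ctr 0.7755 -0.344 size [ 49. 111.] longaxis yaw 90.0
  ctr 0.791 0.249 size [46.  26.8] longaxis yaw 41.6
dark z11
  ctr 0.433 -0.3463 size [55.5 30.5] longaxis yaw 24.7
  ctr 0.496 0.3197 size [14.2 31.9] longaxis yaw 152.2
  ctr 0.5076 0.1303 size [31.5 31.6] longaxis yaw 148.0
  ctr 0.5003 -0.0129 size [42.4 63. ] longaxis yaw 142.7
  ctr 0.7686 -0.3136 size [48.3 16.8] longaxis yaw 63.4
  ctr 0.7943 0.0175 size [11.5 90. ] longaxis yaw 90.0
```

```bash
python3 -c "
from h import *
go(.4495,.343,.16,63)"
```

```text
offset [-0.1964, 1.051, 0.2031] roll 0.0113 | turn -2.0 q6 -12.3 t 0.2 pos [0.2321, 0.4985, 0.2108]
```

```bash
python3 -m inch '{"jaw":[1,1,1,1,1,1,1,1,1],"offset":[[-0.19,0.95,0.1],[-0.19,0.95,0.1],[-0.19,0.95,0.1],[-0.19,0.95,0.1],[-0.19,0.95,0.1],[-0.19,0.95,0.1],[-0.19,0.95,0.1],[-0.19,0.95,0.1],[-0.19,0.95,0.1]],"roll":[0.011,0.011,0.011,0.011,0.011,0.011,0.011,0.011,0.011]}'
python3 -c "
from h import *
g=grab('wrist');cv2.imwrite('pics/w0.png',g['img'][:,:,::-1]);print(np.round(g['hand_eye'],3).tolist(),g['vfov'])
t=top(g,.65,.45,800,600,.012,2);cv2.imwrite('pics/w0t.png',t)
go(.4495,.343,.16,63)"
```

```text
time_s: 0.95
position: [0.4269, 0.3553, 0.1856]
tool_rot: [[0.453, 0.891, -0.001], [0.891, -0.453, -0.001], [-0.001, -0.001, -1.0]]
ft_force: [-1.1, 0.9, -0.9]
grip_width: 0.0853
[[1.0, -0.001, 0.001, -0.0], [0.0, 0.953, 0.304, -0.076], [-0.001, -0.304, 0.953, -0.163], [0.0, 0.0, 0.0, 1.0]] 68.51408309524149
offset [-0.0035, 0.1047, 0.1033] roll 0.0006 | turn -0.1 q6 -35.5 t 1.0 pos [0.4266, 0.3556, 0.1858]
```

View pics/w0t.png

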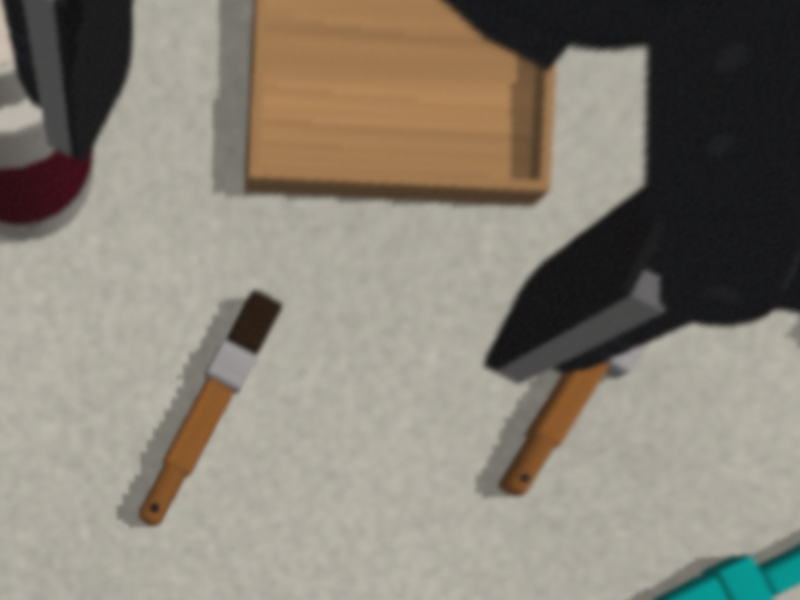

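The wrist top view (2 px/mm) shows the narrow brush spanning (150,522)-(267,294), about 128 mm long, with the head about 20 mm wide. That confirms it is the narrow brush. I'll refine the position with a mask.

```bash
cat >> h.py <<'E'
def rects(m,x0,y0,s,amin,out=True):
    m=cv2.morphologyEx(m.astype(np.uint8),cv2.MORPH_OPEN,np.ones((3,3))); L=[]
    for c in cv2.findContours(m,cv2.RETR_EXTERNAL,cv2.CHAIN_APPROX_NONE)[0]:
        if cv2.contourArea(c)<amin*s*s: continue
        (u,v),wh,a=cv2.minAreaRect(c); b=cv2.boxPoints(((u,v),wh,a)); i=0 if np.linalg.norm(b[1]-b[0])>np.linalg.norm(b[2]-b[1]) else 1
        e=b[i+1]-b[i]; print('  ctr',round(x0-v/s/1000,4),round(y0-u/s/1000,4),'size',np.round(np.sort(wh)/s,1),'long yaw',round(np.degrees(np.arctan2(-e[0],-e[1]))%180,1))
E
python3 - <<'E'
from h import *
g=grab("wrist")
t=top(g,.65,.45,800,600,.012,2).astype(int);b,gg,r=t[...,0],t[...,1],t[...,2]
print('wood');rects((r-b>40),.65,.45,2,300)
print('brush');rects(((r-b>30)|(r<90))[230:,:350],.65-.115,.45,2,300)
print('dark');rects((r<75)[230:,:350],.65-.115,.45,2,300)
go(.4495,.343,.16,63)
E
```

```text
wood
  ctr 0.4241 0.3577 size [15.2 78.8] long yaw 151.7
  ctr 0.438 0.1731 size [16.5 79.4] long yaw 148.0
  ctr 0.6035 0.2488 size [ 94.6 152.2] long yaw 87.4
brush
  ctr 0.4239 0.3577 size [16.2 79.8] long yaw 151.7
  ctr 0.4895 0.3233 size [17.5 28.4] long yaw 152.2
dark
  ctr 0.4894 0.3233 size [16.5 27.3] long yaw 152.1
offset [-0.004, 0.1056, 0.1038] roll 0.0008 | turn -0.1 q6 -35.5 t 1.05 pos [0.4264, 0.3558, 0.1859]
```

```bash
python3 -c "
from h import *
go(.444,.347,.004,61.7)"
```

```text
offset [0.0008, 0.0789, 0.7278] roll 0.008 | turn -1.4 q6 -35.5 t 1.05 pos [0.4264, 0.3558, 0.1859]
```

```bash
python3 -m inch '{"jaw":[0.6,0.6,0.6,0.6,0.6,0.6,0.6,0.6,0.6,0.6,0,0,0,0,0,0,0,0],"offset":[[0,0.079,0.15],[0,0.079,0.3],[0,0.079,0.42],[0,0.079,0.52],[0,0.079,0.6],[0,0.079,0.66],[0,0.079,0.7],[0,0.079,0.728],[0,0.079,0.728],[0,0.079,0.728],[0,0.079,0.728],[0,0.079,0.728],[0,0.079,0.728],[0,0.079,0.728],[0,0.079,0.728],[0,0.079,0.728],[0,0.079,0.728],[0,0.079,0.728]],"roll":[0.008,0.008,0.008,0.008,0.008,0.008,0.008,0.008,0.008,0.008,0.008,0.008,0.008,0.008,0.008,0.008,0.008,0.008]}' 30
python3 -c "
from h import *
go(.444,.347,.1,61.7)"
```

```text
time_s: 2.55
position: [0.4439, 0.3468, 0.004]
tool_rot: [[0.474, 0.88, -0.001], [0.88, -0.474, -0.001], [-0.001, -0.0, -1.0]]
ft_force: [-0.8, -0.1, -1.1]
grip_width: -0.0001
offset [0.0005, -0.0001, -0.3842] roll -0.0 | turn 0.0 q6 -35.7 t 2.55 pos [0.4439, 0.3468, 0.004]
```

```bash
python3 -c "
from h import *
a=grab('wrist')['img'][:,:,::-1]; b=grab('side')['img'][:,:,::-1][170:370,180:500]
cv2.imwrite('pics/w1.png',np.hstack([cv2.resize(a,(400,250)),cv2.resize(b,(400,250))]))"
```

```text
(no output)
```

View pics/w1.png

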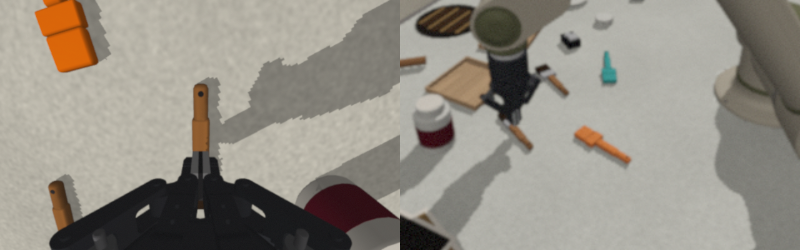

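```bash
python3 -c "
from h import *
a=grab('wrist')['img'][:,:,::-1][120:400,200:440]; b=grab('side')['img'][:,:,::-1][220:300,240:320]
cv2.imwrite('pics/w2.png',np.hstack([cv2.resize(a,(480,560)),cv2.resize(b,(320,560))[:, :]]))"
```

```text
(no output)
```

View pics/w2.png

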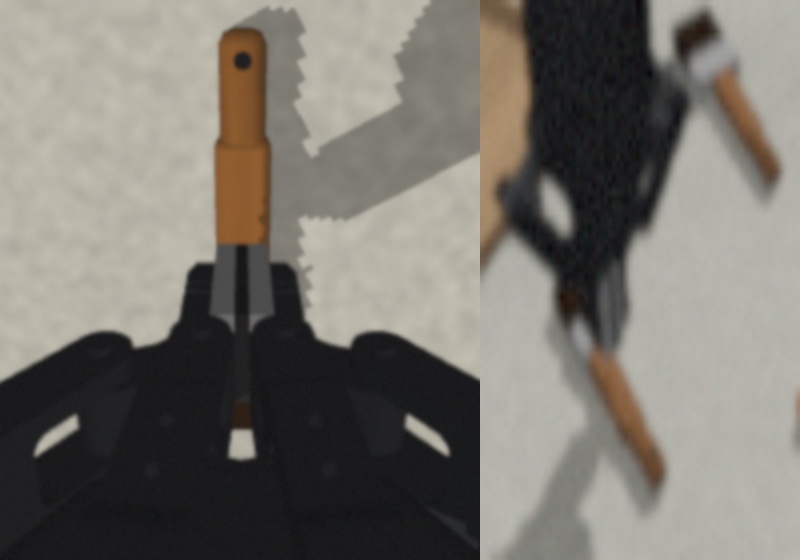

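The fingers shut just above the handle. In the side view the tips are at about (271,270) px. I'll check the real tip height from the side view.

```bash
python3 -c "
from h import *
g=grab('side')
for z in(0,.004,.012,.02,.03): print(z,cast(g,[[271,270],[273,270]],z)[:,:2].round(4).tolist())
s=observe();K,d,R,p=cam(g)
P=np.array([[s['position'][0],s['position'][1],z] for z in(.004,.012,.02)])
print(cv2.projectPoints(P,cv2.Rodrigues(R.T)[0],-R.T@p,K,d)[0].reshape(-1,2))
K,d,R,p=cam(grab('scene'));print(cv2.projectPoints(P,cv2.Rodrigues(R.T)[0],-R.T@p,K,d)[0].reshape(-1,2))
print(s['position'],s['ft_force'],s['grip_width'])
"
```

```text
0 [[0.4596, 0.3304], [0.4548, 0.3282]]
0.004 [[0.4568, 0.3342], [0.4521, 0.3319]]
0.012 [[0.4513, 0.3416], [0.4466, 0.3394]]
0.02 [[0.4457, 0.3491], [0.4411, 0.3469]]
0.03 [[0.4387, 0.3584], [0.4342, 0.3563]]
[[272.58410235 274.42205446]
 [272.32872514 272.05289442]
 [272.07128193 269.66315033]]
[[425.61112671 195.43041234]
 [426.15026087 193.35023291]
 [426.69390324 191.25188108]]
[0.44391247 0.34683993 0.00390821] [-0.54364281 -0.53878021 -0.83296722] 8.201565306064528e-05
```

```bash
python3 -m inch '{"jaw":[0.4,0.4,0.4,0.4,0.4,0.4,0.4],"offset":[[0,0,0],[0,0,0],[0,0,0],[0,0,0],[0,0,0.008],[0,0,0.016],[0,0,0.016]],"roll":[0,0,0,0,0,0,0]}' 30
python3 -m inch '{"jaw":[0.4,0.4,0.4,0.4],"offset":[[0,0,0.008],[0,0,0.016],[0,0,0.016],[0,0,0.016]],"roll":[0,0,0,0]}' 30
```

```text
time_s: 3.43
position: [0.4436, 0.3467, -0.0006]
tool_rot: [[0.474, 0.88, -0.001], [0.88, -0.474, -0.001], [-0.001, -0.001, -1.0]]
ft_force: [-0.4, -0.0, -0.2]
grip_width: 0.034
time_s: 3.77
position: [0.4436, 0.3467, -0.0047]
tool_rot: [[0.474, 0.88, -0.002], [0.88, -0.474, -0.001], [-0.002, -0.001, -1.0]]
ft_force: [0.1, 0.9, 0.0]
grip_width: 0.0346
```

```bash
python3 -m inch '{"jaw":[0.4,0.4,0.4,0.4,0.4],"offset":[[0,0,0.004],[0,0,0.008],[0,0,0.012],[0,0,0.016],[0,0,0.016]],"roll":[0,0,0,0,0]}' 30
python3 -m inch '{"jaw":[0,0,0,0,0,0],"offset":[[0,0,0],[0,0,0],[0,0,0],[0,0,0],[0,0,0],[0,0,0]],"roll":[0,0,0,0,0,0]}' 30
```

```text
time_s: 4.18
position: [0.4435, 0.3466, -0.0089]
tool_rot: [[0.474, 0.88, -0.002], [0.88, -0.474, -0.001], [-0.002, -0.001, -1.0]]
ft_force: [0.7, -0.5, 0.2]
grip_width: 0.0341
time_s: 4.68
position: [0.4436, 0.3466, -0.0088]
tool_rot: [[0.474, 0.88, -0.002], [0.88, -0.474, -0.001], [-0.002, -0.001, -1.0]]
ft_force: [-0.1, -0.1, 2.4]
grip_width: 0.0131
```

```bash
python3 -m inch '{"jaw":[0,0,0],"offset":[[0,0,0],[0,0,0],[0,0,0]],"roll":[0,0,0]}' 40
python3 -c "
from h import *
a=grab('wrist')['img'][:,:,::-1][120:400,200:440]; b=grab('side')['img'][:,:,::-1][220:300,240:320]
cv2.imwrite('pics/w3.png',np.hstack([cv2.resize(a,(480,560)),cv2.resize(b,(320,560))[:, :]]))"
```

```text
time_s: 4.93
position: [0.4436, 0.3467, -0.0088]
tool_rot: [[0.474, 0.88, -0.002], [0.88, -0.474, -0.001], [-0.002, -0.001, -1.0]]
ft_force: [0.2, 0.1, 2.4]
grip_width: 0.0126
```

View pics/w3.png

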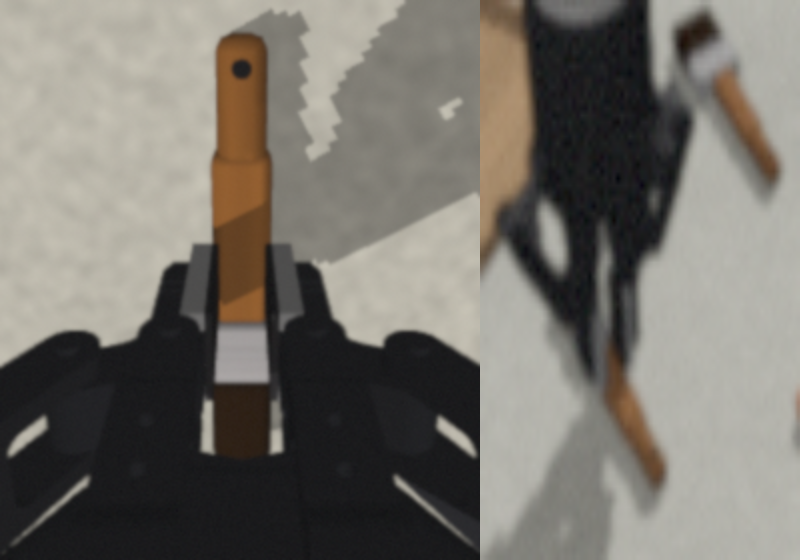

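The brush is now gripped (pads either side of the handle). Reported TCP z reads about 13 mm lower than the real fingertips, so I'll work with relative heights. Lifting.

```bash
python3 -m inch '{"jaw":[0,0,0,0,0,0,0],"offset":[[0,0,-0.05],[0,0,-0.15],[0,0,-0.25],[0,0,-0.35],[0,0,-0.45],[0,0,-0.5],[0,0,-0.5]],"roll":[0,0,0,0,0,0,0]}' 40
python3 -c "
from h import *
go(.693,.005,.12,10.7)"
```

```text
time_s: 5.62
position: [0.4449, 0.3474, 0.1189]
tool_rot: [[0.474, 0.88, 0.003], [0.88, -0.474, 0.001], [0.003, 0.002, -1.0]]
ft_force: [0.6, 0.2, 0.2]
grip_width: 0.0126
offset [-0.7353, 1.5231, -0.003] roll 0.2833 | turn -51.0 q6 -35.7 t 5.6167 pos [0.4449, 0.3474, 0.1189]
```

```bash
python3 -m inch '{"jaw":[0,0,0,0,0,0,0,0,0,0,0,0],"offset":[[-0.05,0.1,0],[-0.12,0.25,0],[-0.19,0.4,0],[-0.26,0.55,0],[-0.33,0.7,0],[-0.4,0.85,0],[-0.45,0.95,0],[-0.48,1,0],[-0.48,1,0],[-0.48,1,0],[-0.48,1,0],[-0.48,1,0]],"roll":[0.02,0.05,0.08,0.11,0.14,0.17,0.2,0.23,0.26,0.283,0.283,0.283]}' 40
python3 -c "
from h import *
go(.693,.005,.12,10.7)"
```

```text
time_s: 6.62
position: [0.6077, 0.1232, 0.1179]
tool_rot: [[0.982, 0.189, 0.001], [0.189, -0.982, 0.001], [0.002, -0.001, -1.0]]
ft_force: [0.2, 0.2, -1.0]
grip_width: 0.0123
offset [0.2458, 0.5287, -0.0086] roll 0.001 | turn -0.2 q6 -10.4 t 6.6167 pos [0.6077, 0.1232, 0.1179]
```

```bash
python3 -m inch '{"jaw":[0,0,0,0,0,0,0,0,0,0,0,0],"offset":[[0.06,0.13,0],[0.12,0.26,0],[0.18,0.39,0],[0.23,0.5,0],[0.246,0.529,0.05],[0.246,0.529,0.15],[0.246,0.529,0.25],[0.246,0.529,0.33],[0.246,0.529,0.37],[0.246,0.529,0.38],[0.246,0.529,0.38],[0.246,0.529,0.38]],"roll":[0,0,0,0,0,0,0,0,0,0,0,0]}' 40
python3 -c "
from h import *
g=grab('scene');t=top(g,.8,.15,400,400,.014,1);g=grab('wrist');cv2.imwrite('pics/p1.png',np.hstack([t,cv2.resize(g['img'][:,:,::-1],(400,250)).copy() if 0 else top(g,.8,.15,400,400,.02,1)]))
go(.693,.005,-.003,10.7)"
```

```text
time_s: 7.62
position: [0.6937, 0.0053, 0.024]
tool_rot: [[0.982, 0.19, 0.003], [0.19, -0.982, 0.001], [0.003, -0.0, -1.0]]
ft_force: [-0.4, 0.2, 0.4]
grip_width: 0.0121
offset [-0.0039, 0.0001, 0.1094] roll 0.0012 | turn -0.2 q6 -20.3 t 7.7167 pos [0.6938, 0.0052, 0.0244]
```

View pics/p1.png

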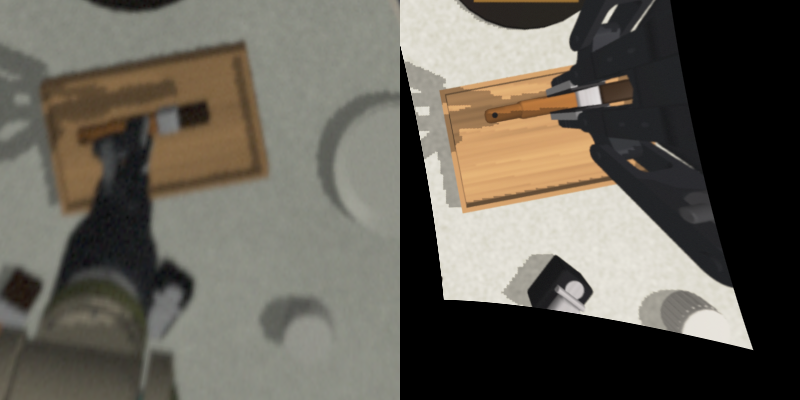

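The brush is held level and parallel to the tray, inside its far half. Lowering and releasing.

```bash
python3 -m inch '{"jaw":[0,0,0,0,0,0,0,0],"offset":[[-0.003,0,0.03],[-0.003,0,0.06],[-0.003,0,0.085],[-0.003,0,0.1],[-0.003,0,0.107],[-0.003,0,0.112],[-0.003,0,0.112],[-0.003,0,0.112]],"roll":[0,0,0,0,0,0,0,0]}' 40
python3 -m inch '{"jaw":[0.3,0.3,0.3,0.3,0.3,0.3,0.3,0.3,0.3,0.3,0.3],"offset":[[0,0,0],[0,0,0],[0,0,0],[0,0,0],[0,0,-0.03],[0,0,-0.1],[0,0,-0.2],[0,0,-0.3],[0,0,-0.4],[0,0,-0.5],[0,0,-0.5]],"roll":[0,0,0,0,0,0,0,0,0,0,0]}' 40
python3 -c "
from h import *
# wide brush: scene handle centre (x=-25) at z~.012
u=np.radians(-32.); o=np.array([.4417,.1697])+.025*np.array([np.cos(u),np.sin(u)]); w=o-.005*np.array([np.cos(u),np.sin(u)]); print(o,w)
go(*w,.11,58)"
```

```text
time_s: 8.38
position: [0.6934, 0.005, -0.0035]
tool_rot: [[0.982, 0.189, 0.004], [0.189, -0.982, 0.001], [0.004, -0.0, -1.0]]
ft_force: [0.8, -0.6, -0.3]
grip_width: 0.0121
time_s: 9.3
position: [0.695, 0.0046, 0.1282]
tool_rot: [[0.982, 0.19, 0.014], [0.19, -0.982, -0.001], [0.014, 0.004, -1.0]]
ft_force: [0.1, -0.6, 0.4]
grip_width: 0.0254
[0.4629012  0.15645202] [0.45866096 0.15910161]
offset [-0.8121, -0.7861, 0.0585] roll -0.2615 | turn 47.1 q6 -20.3 t 9.3 pos [0.695, 0.0046, 0.1282]
```

```bash
python3 -m inch '{"jaw":[0.5,0.5,0.5,0.5,0.5,0.5,0.5,0.5,0.5,0.5,0.5,0.5,0.5],"offset":[[-0.1,-0.09,0],[-0.21,-0.2,0],[-0.32,-0.31,0],[-0.43,-0.42,0],[-0.54,-0.53,0],[-0.65,-0.64,0],[-0.75,-0.73,0],[-0.812,-0.786,0.03],[-0.812,-0.786,0.06],[-0.812,-0.786,0.06],[-0.812,-0.786,0.06],[-0.812,-0.786,0.06],[-0.812,-0.786,0.06]],"roll":[-0.03,-0.06,-0.09,-0.12,-0.15,-0.18,-0.21,-0.24,-0.262,-0.262,-0.262,-0.262,-0.262]}'
python3 - <<'E'
from h import *
g=grab("wrist"); t=top(g,.62,.32,800,600,.012,2);cv2.imwrite('pics/w4.png',t);t=t.astype(int);b,gg,r=t[...,0],t[...,1],t[...,2]
print('wood');rects((r-b>40),.62,.32,2,300)
s=grab('scene');t=top(s,.8,.15,800,500,.017,2).astype(int);b,gg,r=t[...,0],t[...,1],t[...,2]
print('narrow dark');rects((r<65)[:350,100:500],.8,.10,2,150)
go(.4587,.159,-.0088,58)
E
```

```text
time_s: 10.38
position: [0.4595, 0.1587, 0.11]
tool_rot: [[0.531, 0.848, 0.015], [0.848, -0.531, -0.001], [0.007, 0.013, -1.0]]
ft_force: [0.6, 0.2, 0.3]
grip_width: 0.0427
wood
  ctr 0.4379 0.171 size [15.3 78.6] long yaw 148.3
  ctr 0.6039 0.0667 size [41.4 52.9] long yaw 99.5
  ctr 0.587 0.2502 size [ 66.  139.5] long yaw 90.0
narrow dark
  ctr 0.7095 -0.0467 size [21.1 28.8] long yaw 102.8
  ctr 0.7958 0.0168 size [ 8.5 77.5] long yaw 90.0
offset [-0.0038, -0.0085, 0.4745] roll 0.0 | turn -0.0 q6 -52.8 t 10.4833 pos [0.4592, 0.1588, 0.1098]
```

View pics/w4.png

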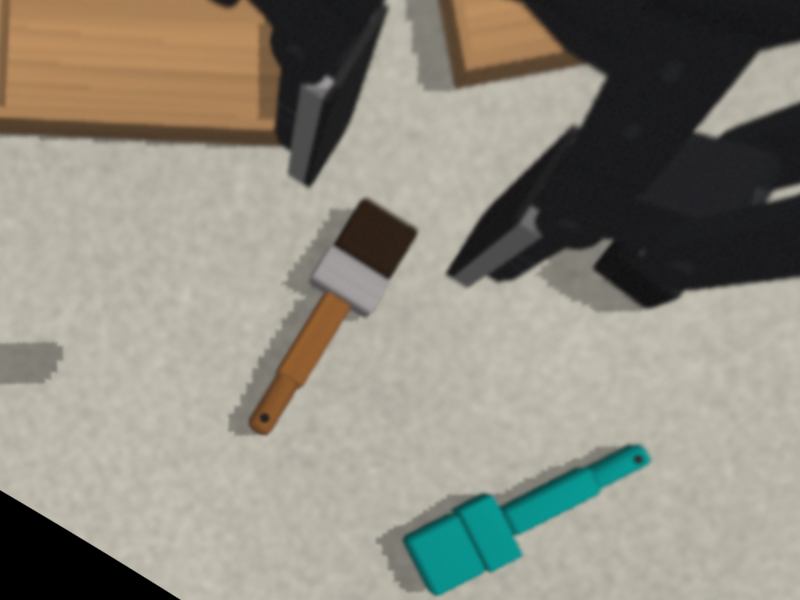

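The picture shows the wide brush, wood and dark, 36 mm head at (365,250) and handle end (262,425). The turquoise decoy is well clear. Going down.

```bash
python3 -m inch '{"jaw":[0.5,0.5,0.5,0.5,0.5,0.5,0.5,0.5,0.5,0,0,0,0,0,0,0,0],"offset":[[-0.008,0.003,0.1],[-0.008,0.003,0.2],[-0.008,0.003,0.3],[-0.008,0.003,0.38],[-0.008,0.003,0.43],[-0.008,0.003,0.46],[-0.008,0.003,0.475],[-0.008,0.003,0.475],[-0.008,0.003,0.475],[-0.008,0.003,0.475],[-0.008,0.003,0.475],[-0.008,0.003,0.475],[-0.008,0.003,0.475],[-0.008,0.003,0.475],[-0.008,0.003,0.475],[-0.008,0.003,0.475],[-0.008,0.003,0.475]],"roll":[0,0,0,0,0,0,0,0,0,0,0,0,0,0,0,0,0]}' 40
python3 -c "
from h import *
go(.456,.160,.12,58)"
```

```text
time_s: 11.9
position: [0.4607, 0.1564, -0.0081]
tool_rot: [[0.53, 0.848, 0.016], [0.848, -0.53, -0.001], [0.007, 0.014, -1.0]]
ft_force: [-2.3, -2.4, 8.6]
grip_width: 0.0001
offset [0.0061, -0.0166, -0.5129] roll 0.0001 | turn -0.0 q6 -53.0 t 11.9 pos [0.4607, 0.1564, -0.0081]
```

Missed: the tips shut over the rounded top, so they sit higher still (bias about 16-18 mm). I'll open, back up and re-measure.

```bash
python3 -m inch '{"jaw":[0.5,0.5,0.5,0.5,0.5,0.5,0.5,0.5,0.5],"offset":[[0,0,-0.02],[0,0,-0.02],[0,0,-0.1],[0,0,-0.2],[0,0,-0.3],[0,0,-0.4],[0,0,-0.45],[0,0,-0.45],[0,0,-0.45]],"roll":[0,0,0,0,0,0,0,0,0]}'
python3 - <<'E'
from h import *
g=grab("wrist"); t=top(g,.62,.32,800,600,.012,2);t=t.astype(int);b,gg,r=t[...,0],t[...,1],t[...,2]
print('wood');rects((r-b>40),.62,.32,2,300)
t=top(grab('side'),.62,.32,800,600,.012,2).astype(int);b,gg,r=t[...,0],t[...,1],t[...,2]
print('side wood');rects((r-b>30)&(r-gg<75),.62,.32,2,300)
E
python3 -c "
from h import *
go(.456,.160,-.008,58)"
```

```text
time_s: 12.65
position: [0.459, 0.1566, 0.1045]
tool_rot: [[0.53, 0.848, 0.017], [0.848, -0.53, -0.001], [0.008, 0.015, -1.0]]
ft_force: [0.5, -0.8, -0.2]
grip_width: 0.043
wood
  ctr 0.4401 0.1745 size [15.4 78.6] long yaw 147.8
  ctr 0.6039 0.0692 size [40.9 48.3] long yaw 100.2
  ctr 0.5889 0.2497 size [ 65.1 143.2] long yaw 87.4
side wood
  ctr 0.4385 0.1803 size [19.1 83.3] long yaw 146.6
  ctr 0.6 0.0368 size [ 40.  143.5] long yaw 90.0
  ctr 0.5847 0.2468 size [ 70.5 146.5] long yaw 90.0
offset [0.0042, -0.0212, 0.4451] roll 0.0001 | turn -0.0 q6 -53.0 t 12.75 pos [0.4584, 0.1564, 0.1033]
```

```bash
python3 -c "
from h import *
go(.458,.163,-.0135,57.8)"
```

```text
offset [0.0185, -0.021, 0.4671] roll 0.0012 | turn -0.2 q6 -53.0 t 12.75 pos [0.4584, 0.1564, 0.1033]
```

```bash
python3 -m inch '{"jaw":[0.4,0.4,0.4,0.4,0.4,0.4,0.4,0.4,0.4,0.4],"offset":[[0.0185,-0.021,0.1],[0.0185,-0.021,0.2],[0.0185,-0.021,0.3],[0.0185,-0.021,0.38],[0.0185,-0.021,0.42],[0.0185,-0.021,0.44],[0.0185,-0.021,0.452],[0.0185,-0.021,0.46],[0.0185,-0.021,0.467],[0.0185,-0.021,0.467]],"roll":[0,0,0,0,0,0,0,0,0,0]}' 40
python3 -m inch '{"jaw":[0,0,0,0,0,0,0,0],"offset":[[0,0,0],[0,0,0],[0,0,0],[0,0,0],[0,0,0],[0,0,0],[0,0,0],[0,0,0]],"roll":[0,0,0,0,0,0,0,0]}' 40
```

```text
time_s: 13.58
position: [0.4582, 0.163, -0.0133]
tool_rot: [[0.53, 0.848, 0.014], [0.848, -0.53, -0.001], [0.007, 0.013, -1.0]]
ft_force: [-0.0, 0.7, 0.3]
grip_width: 0.034
time_s: 14.25
position: [0.4584, 0.1631, -0.0127]
tool_rot: [[0.53, 0.848, 0.016], [0.848, -0.53, -0.001], [0.007, 0.014, -1.0]]
ft_force: [-1.4, -0.4, 6.3]
grip_width: 0.0144
```

```bash
python3 -m inch '{"jaw":[0,0,0,0,0,0,0,0],"offset":[[0,0,-0.02],[0,0,-0.08],[0,0,-0.16],[0,0,-0.25],[0,0,-0.35],[0,0,-0.45],[0,0,-0.5],[0,0,-0.5]],"roll":[0,0,0,0,0,0,0,0]}' 40
python3 -c "
from h import *
a=grab('wrist')['img'][:,:,::-1][120:400,200:440]; b=grab('scene')['img'][:,:,::-1][150:230,320:400]
cv2.imwrite('pics/w5.png',np.hstack([cv2.resize(a,(360,420)),cv2.resize(b,(420,420))]))
go(.6426,-.004,.12,11)"
```

```text
time_s: 14.92
position: [0.4577, 0.1634, 0.1152]
tool_rot: [[0.529, 0.848, 0.021], [0.848, -0.53, -0.001], [0.011, 0.018, -1.0]]
ft_force: [-0.2, 0.2, -0.2]
grip_width: 0.0144
offset [-0.1721, 0.9868, -0.0188] roll 0.2612 | turn -47.0 q6 -52.2 t 15.0167 pos [0.4562, 0.1632, 0.1122]
```

View pics/w5.png

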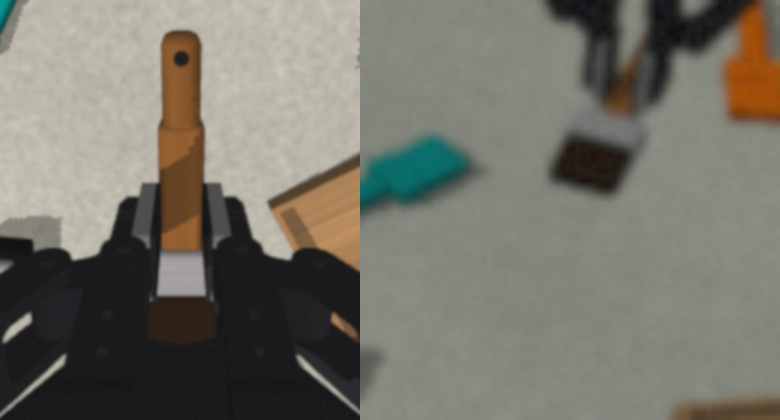

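The brush is held level between the pads. Moving it over the tray.

```bash
python3 -m inch '{"jaw":[0,0,0,0,0,0,0,0,0,0,0,0],"offset":[[-0.02,0.1,-0.01],[-0.04,0.25,-0.02],[-0.07,0.4,-0.02],[-0.1,0.55,-0.02],[-0.12,0.7,-0.02],[-0.15,0.85,-0.02],[-0.165,0.95,-0.02],[-0.168,0.992,-0.02],[-0.168,0.992,-0.02],[-0.168,0.992,-0.02],[-0.168,0.992,-0.02],[-0.168,0.992,-0.02]],"roll":[0.03,0.06,0.09,0.12,0.15,0.18,0.21,0.235,0.255,0.262,0.262,0.262]}' 40
python3 -c "
from h import *
go(.643,-.004,-.0072,10.8)
go(.643,-.004,.02,10.8)"
```

```text
time_s: 16.02
position: [0.6437, -0.0034, 0.1194]
tool_rot: [[0.982, 0.19, 0.014], [0.19, -0.982, -0.001], [0.014, 0.003, -1.0]]
ft_force: [-0.1, 0.0, -0.3]
grip_width: 0.0147
offset [-0.0101, -0.0, 0.5065] roll 0.0009 | turn -0.2 q6 -21.9 t 16.0167 pos [0.6437, -0.0034, 0.1194]
offset [-0.0086, 0.0003, 0.3977] roll 0.0009 | turn -0.2 q6 -21.9 t 16.0167 pos [0.6437, -0.0034, 0.1194]
```

```bash
python3 -m inch '{"jaw":[0,0,0,0,0,0,0,0,0,0,0,0],"offset":[[-0.008,0,0.1],[-0.008,0,0.2],[-0.008,0,0.3],[-0.01,0,0.38],[-0.01,0,0.42],[-0.01,0,0.45],[-0.01,0,0.47],[-0.01,0,0.485],[-0.01,0,0.495],[-0.01,0,0.502],[-0.01,0,0.506],[-0.01,0,0.506]],"roll":[0,0,0,0,0,0,0,0,0,0,0,0]}' 40
python3 -m inch '{"jaw":[0.3,0.3,0.3,0.3,0.3,0.3,0.3,0.3,0.3,0.3,0.3],"offset":[[0,0,0],[0,0,0],[0,0,0],[0,0,0],[0,0,-0.03],[0,0,-0.1],[0,0,-0.2],[0,0,-0.3],[0,0,-0.4],[0,0,-0.5],[0,0,-0.5]],"roll":[0,0,0,0,0,0,0,0,0,0,0]}' 40
python3 - <<'E'
from h import *
g=grab("scene"); 
for z in(.022,):
    t=top(g,.62,.1,1000,500,z,3).astype(int); b,gg,r=t[...,0],t[...,1],t[...,2]
    print('dark');rects((r<55)&(gg<55)&(b<60),.62,.1,3,200)
E
python3 -c "
from h import *
go(.49,-.015,.1,50)"
```

```text
time_s: 17.02
position: [0.6432, -0.004, -0.0068]
tool_rot: [[0.982, 0.19, 0.015], [0.19, -0.982, -0.001], [0.014, 0.004, -1.0]]
ft_force: [0.1, -0.1, -1.0]
grip_width: 0.0142
time_s: 17.93
position: [0.6435, -0.0042, 0.1243]
tool_rot: [[0.981, 0.19, 0.024], [0.191, -0.982, -0.003], [0.023, 0.007, -1.0]]
ft_force: [0.5, -0.5, 1.2]
grip_width: 0.0258
dark
  ctr 0.499 0.0178 size [ 75.3 120.7] long yaw 141.2
offset [-0.6089, -0.0737, 0.0739] roll -0.2167 | turn 39.0 q6 -22.0 t 17.9833 pos [0.6425, -0.004, 0.1216]
```

```bash
python3 -m inch '{"jaw":[0.7,0.7,0.7,0.7,0.7,0.7,0.7,0.7,0.7,0.7],"offset":[[-0.1,-0.01,0],[-0.22,-0.03,0],[-0.34,-0.04,0],[-0.46,-0.06,0],[-0.56,-0.07,0],[-0.608,-0.074,0],[-0.608,-0.074,0],[-0.608,-0.074,0],[-0.608,-0.074,0],[-0.608,-0.074,0]],"roll":[-0.03,-0.06,-0.09,-0.12,-0.15,-0.18,-0.21,-0.217,-0.217,-0.217]}'
python3 - <<'E'
from h import *
g=grab("wrist"); t=top(g,.62,.12,720,400,.022,3);s=top(grab('scene'),.8,.15,360,220,.017,2); cv2.imwrite('pics/w6.png',np.vstack([t,np.hstack([s,np.zeros_like(s)])])[:600])
t=t.astype(int);b,gg,r=t[...,0],t[...,1],t[...,2]
print('dark');rects((r<70),.62,.12,3,200)
E
```

```text
time_s: 18.82
position: [0.49, -0.0148, 0.1181]
tool_rot: [[0.644, 0.765, 0.02], [0.765, -0.644, -0.002], [0.012, 0.017, -1.0]]
ft_force: [-0.3, 0.2, 0.6]
grip_width: 0.0597
dark
  ctr 0.5062 -0.1119 size [15.9 39.1] long yaw 139.1
  ctr 0.5063 -0.0011 size [10.9 53.6] long yaw 139.9
  ctr 0.5974 -0.0176 size [22.6 56.3] long yaw 160.0
  ctr 0.6063 0.0031 size [ 9.6 29.5] long yaw 169.4
```

View pics/w6.png

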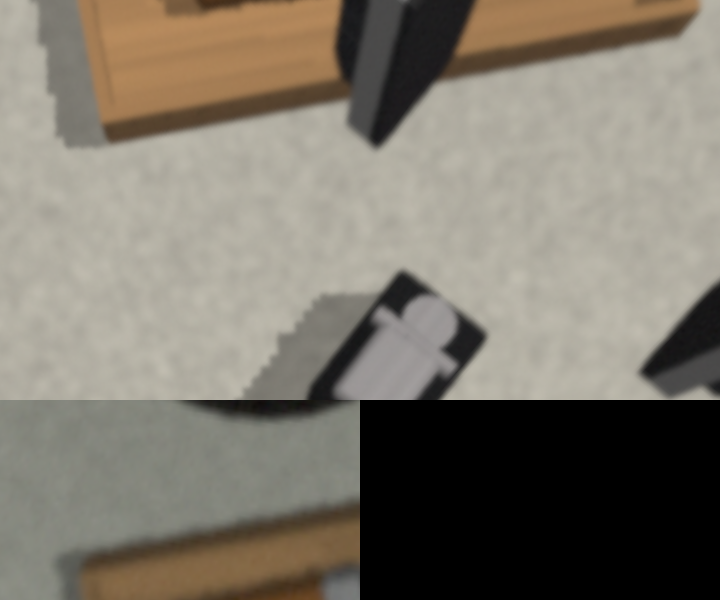

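The picture shows the large punch, with front corners at (402,270) and (487,332), axis about -38° and centre about (0.498,-0.012). Going to grip it.

```bash
python3 -c "
from h import *
go(.498,-.0118,-.012,51.8)"
```

```text
offset [0.0237, 0.008, 0.5212] roll -0.0103 | turn 1.8 q6 -65.8 t 18.9167 pos [0.49, -0.0148, 0.1182]
```

```bash
python3 -m inch '{"jaw":[0.75,0.75,0.75,0.75,0.75,0.75,0.75,0.75,0.75,0.75,0,0,0,0,0,0,0,0],"offset":[[0.024,0.008,0.1],[0.024,0.008,0.2],[0.024,0.008,0.3],[0.024,0.008,0.38],[0.024,0.008,0.44],[0.024,0.008,0.48],[0.024,0.008,0.505],[0.024,0.008,0.521],[0.024,0.008,0.521],[0.024,0.008,0.521],[0.024,0.008,0.521],[0.024,0.008,0.521],[0.024,0.008,0.521],[0.024,0.008,0.521],[0.024,0.008,0.521],[0.024,0.008,0.521],[0.024,0.008,0.521],[0.024,0.008,0.521]],"roll":[-0.01,-0.01,-0.01,-0.01,-0.01,-0.01,-0.01,-0.01,-0.01,-0.01,-0.01,-0.01,-0.01,-0.01,-0.01,-0.01,-0.01,-0.01]}' 40
```

```text
time_s: 20.42
position: [0.4984, -0.0119, -0.0112]
tool_rot: [[0.619, 0.785, 0.022], [0.785, -0.619, -0.002], [0.012, 0.018, -1.0]]
ft_force: [-1.4, -0.3, 5.5]
grip_width: 0.0366
```

```bash
python3 -m inch '{"jaw":[0,0,0,0,0,0,0,0],"offset":[[0,0,-0.04],[0,0,-0.12],[0,0,-0.2],[0,0,-0.28],[0,0,-0.36],[0,0,-0.4],[0,0,-0.4],[0,0,-0.4]],"roll":[0,0,0,0,0,0,0,0]}' 40
python3 -c "
from h import *
go(.632,.282,.1,-2.5)"
```

```text
time_s: 21.08
position: [0.4962, -0.0116, 0.0889]
tool_rot: [[0.619, 0.785, 0.022], [0.785, -0.619, -0.003], [0.012, 0.019, -1.0]]
ft_force: [-0.3, -0.3, -0.9]
grip_width: 0.0367
offset [1.2591, -0.2998, -0.0351] roll 0.3014 | turn -54.3 q6 -67.0 t 21.0833 pos [0.4962, -0.0116, 0.0889]
```

```bash
python3 -m inch '{"jaw":[0,0,0,0,0,0,0,0,0,0,0],"offset":[[0.1,-0.02,-0.01],[0.22,-0.05,-0.02],[0.36,-0.08,-0.03],[0.5,-0.12,-0.03],[0.64,-0.15,-0.03],[0.78,-0.18,-0.03],[0.9,-0.21,-0.03],[0.98,-0.23,-0.03],[0.98,-0.23,-0.03],[0.98,-0.23,-0.03],[0.98,-0.23,-0.03]],"roll":[0.03,0.06,0.09,0.12,0.15,0.18,0.21,0.24,0.27,0.3,0.3]}' 40
python3 -c "
from h import *
go(.632,.282,.04,-2.5)"
```

```text
time_s: 22.0
position: [0.6019, 0.2168, 0.0964]
tool_rot: [[0.999, -0.042, 0.02], [-0.042, -0.999, -0.003], [0.02, 0.002, -1.0]]
ft_force: [-0.7, -1.0, -1.5]
grip_width: 0.0369
offset [0.105, -0.2661, 0.227] roll 0.0006 | turn -0.1 q6 11.9 t 22.0 pos [0.6019, 0.2168, 0.0964]
```

```bash
python3 -m inch '{"jaw":[0,0,0,0,0,0,0,0,0,0,0,0,0,0],"offset":[[0.05,-0.1,0],[0.1,-0.2,0],[0.11,-0.265,0],[0.11,-0.265,0.08],[0.11,-0.265,0.16],[0.11,-0.265,0.24],[0.11,-0.265,0.3],[0.11,-0.265,0.34],[0.11,-0.265,0.37],[0.11,-0.265,0.39],[0.11,-0.265,0.4],[0.11,-0.265,0.406],[0.11,-0.265,0.408],[0.11,-0.265,0.408]],"roll":[0,0,0,0,0,0,0,0,0,0,0,0,0,0]}' 40
python3 -c "
from h import *
g=grab('scene');t=top(g,.75,.35,300,260,.014,1.5);cv2.imwrite('pics/p2.png',cv2.resize(t,(600,520)))
print(observe()['position'])"
```

```text
time_s: 23.17
position: [0.6344, 0.2815, -0.0047]
tool_rot: [[0.999, -0.042, 0.02], [-0.042, -0.999, -0.003], [0.021, 0.002, -1.0]]
ft_force: [-0.1, 0.1, -1.3]
grip_width: 0.0369
[ 0.63443153  0.2815623  -0.00461882]
```

View pics/p2.png

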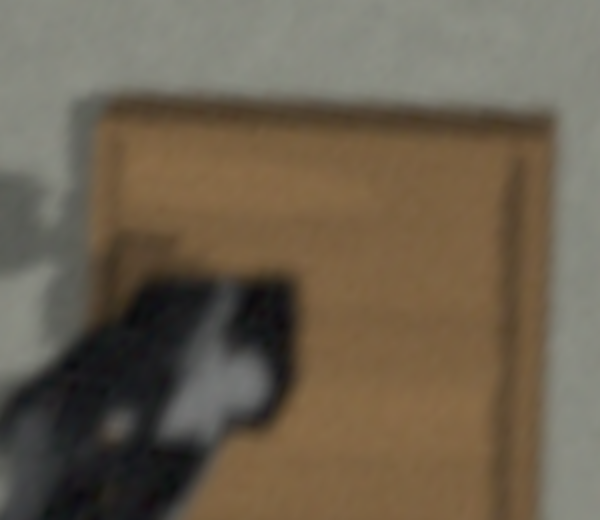

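The punch is clear of the walls, with its left end at about (150,290) and the inner wall at about 118. Lowering 1 mm and releasing.

```bash
python3 -m inch '{"jaw":[0,0,0.65,0.65,0.65,0.65,0.65,0.65,0.65,0.65,0.65,0.65,0.65],"offset":[[0,0,0.004],[0,0,0.004],[0,0,0.004],[0,0,0.004],[0,0,0.004],[0,0,0.004],[0,0,-0.05],[0,0,-0.15],[0,0,-0.25],[0,0,-0.35],[0,0,-0.45],[0,0,-0.5],[0,0,-0.5]],"roll":[0,0,0,0,0,0,0,0,0,0,0,0,0]}' 40
python3 -c "
from h import *
go(.42,-.15,.12,20)
go(.42,-.35,.12,20)"
```

```text
time_s: 24.3
position: [0.6331, 0.2823, 0.1241]
tool_rot: [[0.999, -0.042, 0.027], [-0.042, -0.999, -0.001], [0.027, 0.0, -1.0]]
ft_force: [-0.8, -0.6, 0.4]
grip_width: 0.0556
offset [-0.78, 1.7633, -0.0043] roll -0.1244 | turn 22.4 q6 16.9 t 24.3 pos [0.6331, 0.2823, 0.1241]
offset [-0.7467, 2.5626, -0.0034] roll -0.1244 | turn 22.4 q6 16.9 t 24.3 pos [0.6331, 0.2823, 0.1241]
```

```bash
python3 -m inch '{"jaw":[0.9,0.9,0.9,0.9,0.9,0.9,0.9,0.9,0.9,0.9],"offset":[[-0.05,0.1,0],[-0.11,0.25,0],[-0.18,0.4,0],[-0.25,0.55,0],[-0.31,0.7,0],[-0.37,0.85,0],[-0.42,0.95,0],[-0.44,1,0],[-0.44,1,0],[-0.44,1,0]],"roll":[-0.02,-0.04,-0.06,-0.08,-0.1,-0.12,-0.124,-0.124,-0.124,-0.124]}'
python3 -c "
from h import *
go(.42,-.15,.12,20)"
```

```text
time_s: 25.13
position: [0.5126, 0.0369, 0.1206]
tool_rot: [[0.94, 0.339, 0.026], [0.339, -0.941, -0.001], [0.024, 0.01, -1.0]]
ft_force: [0.7, -0.0, 0.1]
grip_width: 0.0768
offset [-0.6021, 0.5773, -0.0066] roll -0.0008 | turn 0.2 q6 -29.1 t 25.1333 pos [0.5126, 0.0369, 0.1206]
```

```bash
python3 -m inch '{"jaw":[1,1,1,1,1,1,1,1,1],"offset":[[-0.12,0.1,0],[-0.24,0.2,0],[-0.36,0.3,0],[-0.42,0.4,0],[-0.42,0.48,0],[-0.42,0.48,0],[-0.42,0.48,0],[-0.42,0.48,0],[-0.42,0.48,0]],"roll":[0,0,0,0,0,0,0,0,0]}'
python3 - <<'E'
from h import *
for n in('wrist','scene'):
    g=grab(n); t=top(g,.58,-.03,800,500,.022,2); cv2.imwrite(f'pics/c_{n}.png',t)
a=cv2.imread('pics/c_wrist.png');b=cv2.imread('pics/c_scene.png'); cv2.imwrite('pics/c.png',np.vstack([a[:300],b[:300]]))
go(.455,-.158,.12,20)
E
```

```text
time_s: 25.88
position: [0.4547, -0.1104, 0.1189]
tool_rot: [[0.94, 0.341, 0.025], [0.341, -0.94, -0.0], [0.024, 0.009, -1.0]]
ft_force: [0.1, 0.1, 0.1]
grip_width: 0.0849
offset [-0.0633, 0.1786, -0.0034] roll -0.0003 | turn 0.1 q6 -48.9 t 25.9833 pos [0.4547, -0.1106, 0.1191]
```

View pics/c.png

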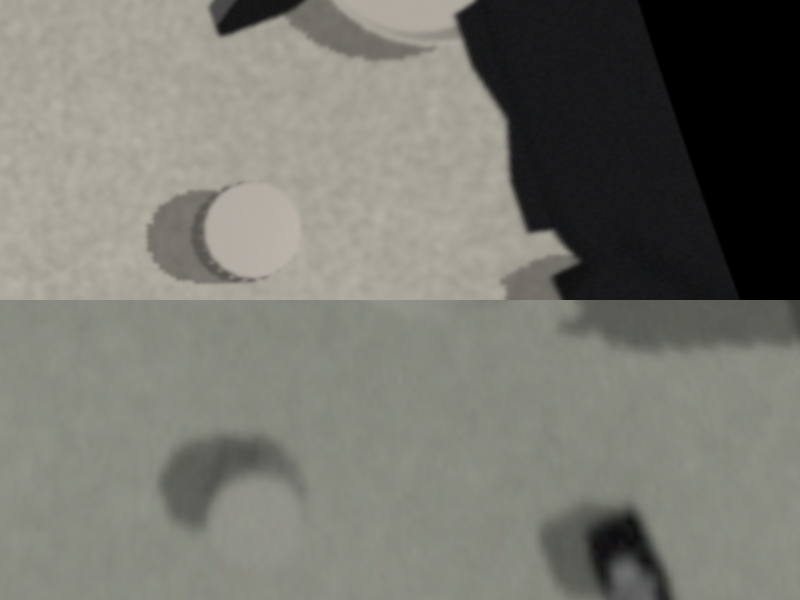

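The picture shows the cap top at (253,231) in the wrist view and (255,220) in the scene view, which puts it at about (0.467,-0.157). The small punch is to the right.

```bash
python3 -c "
from h import *
go(.467,-.157,-.014,20)"
```

```text
offset [-0.0297, 0.1863, 0.5337] roll -0.0003 | turn 0.1 q6 -48.9 t 25.9833 pos [0.4547, -0.1106, 0.1191]
```

```bash
python3 -m inch '{"jaw":[1,1,1,1,1,1,1,1,1,1,1,0,0,0,0,0,0,0],"offset":[[-0.03,0.1,0],[-0.03,0.186,0.04],[-0.03,0.186,0.14],[-0.03,0.186,0.25],[-0.03,0.186,0.35],[-0.03,0.186,0.43],[-0.03,0.186,0.48],[-0.03,0.186,0.51],[-0.03,0.186,0.533],[-0.03,0.186,0.533],[-0.03,0.186,0.533],[-0.03,0.186,0.533],[-0.03,0.186,0.533],[-0.03,0.186,0.533],[-0.03,0.186,0.533],[-0.03,0.186,0.533],[-0.03,0.186,0.533],[-0.03,0.186,0.533]],"roll":[0,0,0,0,0,0,0,0,0,0,0,0,0,0,0,0,0,0]}' 25
python3 -m inch '{"jaw":[0,0,0,0,0,0,0,0],"offset":[[0,0,-0.04],[0,0,-0.12],[0,0,-0.2],[0,0,-0.28],[0,0,-0.36],[0,0,-0.4],[0,0,-0.4],[0,0,-0.4]],"roll":[0,0,0,0,0,0,0,0]}' 25
python3 -c "
from h import *
go(.632,-.251,.09,20)"
```

```text
time_s: 27.48
position: [0.4671, -0.1571, -0.0131]
tool_rot: [[0.94, 0.341, 0.027], [0.341, -0.94, -0.001], [0.025, 0.01, -1.0]]
ft_force: [-0.4, 1.0, 6.1]
grip_width: 0.0485
time_s: 28.15
position: [0.4644, -0.157, 0.087]
tool_rot: [[0.94, 0.341, 0.027], [0.341, -0.94, -0.002], [0.025, 0.011, -1.0]]
ft_force: [-0.8, -0.6, -1.2]
grip_width: 0.0484
offset [0.5019, 0.5821, 0.0069] roll -0.0003 | turn 0.1 q6 -53.4 t 28.15 pos [0.4644, -0.157, 0.087]
```

```bash
python3 -m inch '{"jaw":[0,0,0,0,0,0,0,0,0,0,0,0,0,0,0,0],"offset":[[0.08,0.09,0],[0.18,0.21,0],[0.28,0.33,0],[0.38,0.44,0],[0.46,0.54,0],[0.495,0.582,0.02],[0.495,0.582,0.08],[0.495,0.582,0.16],[0.495,0.582,0.24],[0.495,0.582,0.3],[0.495,0.582,0.34],[0.495,0.582,0.36],[0.495,0.582,0.37],[0.495,0.582,0.377],[0.495,0.582,0.38],[0.495,0.582,0.38]],"roll":[0,0,0,0,0,0,0,0,0,0,0,0,0,0,0,0]}' 25
python3 -m inch '{"jaw":[0.75,0.75,0.75,0.75,0.75,0.75,0.75,0.75,0.75,0.75,0.75],"offset":[[0,0,0],[0,0,0],[0,0,0],[0,0,0],[0,0,-0.05],[0,0,-0.15],[0,0,-0.25],[0,0,-0.35],[0,0,-0.45],[0,0,-0.5],[0,0,-0.5]],"roll":[0,0,0,0,0,0,0,0,0,0,0]}' 25
python3 - <<'E'
from h import *
g=grab('scene'); t=top(g,.58,-.23,800,800,.022,4); cv2.imwrite('pics/sp.png',cv2.resize(t[400:],(800,400)))
go(.44,-.30,.12,20)
E
```

```text
time_s: 29.48
position: [0.6332, -0.2519, -0.0026]
tool_rot: [[0.94, 0.341, 0.028], [0.341, -0.94, -0.002], [0.026, 0.012, -1.0]]
ft_force: [-0.2, 0.6, -0.5]
grip_width: 0.0484
time_s: 30.4
position: [0.6309, -0.2523, 0.127]
tool_rot: [[0.939, 0.341, 0.034], [0.341, -0.94, -0.006], [0.03, 0.017, -0.999]]
ft_force: [-0.5, -0.2, -0.0]
grip_width: 0.0638
offset [-0.7808, -0.0785, -0.0053] roll -0.0003 | turn 0.0 q6 -52.1 t 30.45 pos [0.6301, -0.2519, 0.1244]
```

```bash
python3 -m inch '{"jaw":[0.7,0.7,0.7,0.7,0.7,0.7,0.7,0.7,0.7,0.7],"offset":[[-0.1,-0.01,0],[-0.23,-0.02,0],[-0.36,-0.04,0],[-0.49,-0.05,0],[-0.62,-0.06,0],[-0.72,-0.07,0],[-0.78,-0.08,0],[-0.78,-0.08,0],[-0.78,-0.08,0],[-0.78,-0.08,0]],"roll":[0,0,0,0,0,0,0,0,0,0]}'
python3 - <<'E'
from h import *
s=grab('scene'); print('pot base',cast(s,[[122,268]],0).round(3))
g=grab('wrist'); t=top(g,.53,-.26,480,480,.022,3); cv2.imwrite('pics/sp.png',t)
t=t.astype(int);r=t[...,2]; print('dark');rects(r<70,.53,-.26,3,150)
t=top(s,.75,-.15,600,600,.025,3).astype(int); print('cap bright'); rects(t.min(2)>165,.75,-.15,3,400)
E
```

```text
time_s: 31.28
position: [0.4406, -0.2994, 0.1183]
tool_rot: [[0.94, 0.341, 0.031], [0.341, -0.94, -0.004], [0.028, 0.014, -1.0]]
ft_force: [0.7, 0.2, 0.3]
grip_width: 0.0598
pot base [[ 0.586 -0.471  0.   ]]
dark
  ctr 0.3882 -0.4028 size [ 9.9 36.3] long yaw 78.7
  ctr 0.4112 -0.3945 size [21.7 50.3] long yaw 90.0
  ctr 0.4272 -0.335 size [20.8 41.7] long yaw 18.6
  ctr 0.5281 -0.3458 size [ 9.7 34.5] long yaw 109.0
cap bright
```

View pics/sp.png

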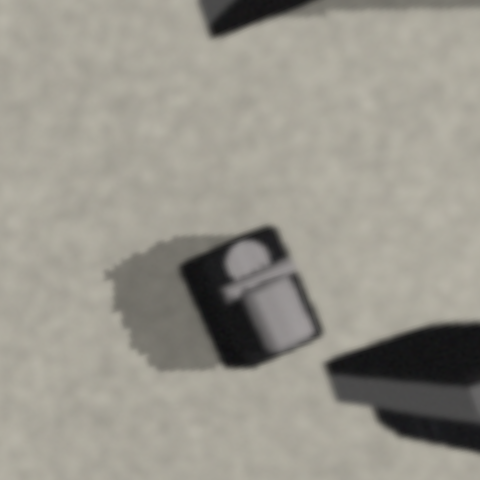

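The picture shows the small punch, right edge (272,226)-(320,333), axis about 24° and centre about (0.432,-0.345). The pot is about 0.2 m away.

```bash
python3 -c "
from h import *
go(.432,-.345,.02,-66)"
python3 -m inch '{"jaw":[0.7,0.7,0.7,0.7,0.7,0.7,0.7,0.7,0.7,0.7,0.7,0.7,0.7,0.7],"offset":[[-0.03,0.05,0],[-0.07,0.1,0],[-0.094,0.16,0],[-0.094,0.16,0],[-0.094,0.16,0],[-0.094,0.16,0],[-0.094,0.16,0],[-0.094,0.16,0],[-0.094,0.16,0],[-0.094,0.16,0],[-0.094,0.16,0],[-0.094,0.16,0],[-0.094,0.16,0],[-0.094,0.16,0]],"roll":[0.035,0.07,0.11,0.15,0.19,0.23,0.27,0.31,0.35,0.39,0.43,0.465,0.48,0.48]}'
python3 -c "
from h import *
go(.432,-.345,-.013,-66)"
```

```text
offset [-0.1069, 0.1543, 0.3926] roll 0.4778 | turn -86.0 q6 -68.0 t 31.3833 pos [0.4408, -0.2993, 0.1183]
time_s: 32.55
position: [0.4331, -0.3446, 0.118]
tool_rot: [[0.4, -0.916, 0.031], [-0.917, -0.4, -0.004], [0.016, -0.027, -1.0]]
ft_force: [-0.3, 0.1, 0.5]
grip_width: 0.0599
offset [-0.0085, 0.0191, 0.5235] roll -0.0025 | turn 0.4 q6 14.6 t 32.55 pos [0.4331, -0.3446, 0.118]
```

```bash
python3 -m inch '{"jaw":[0.7,0.7,0.7,0.7,0.7,0.7,0.7,0.7,0.7,0.7,0,0,0,0,0,0,0,0],"offset":[[-0.008,0.019,0.1],[-0.008,0.019,0.2],[-0.008,0.019,0.3],[-0.008,0.019,0.38],[-0.008,0.019,0.44],[-0.008,0.019,0.48],[-0.008,0.019,0.505],[-0.008,0.019,0.523],[-0.008,0.019,0.523],[-0.008,0.019,0.523],[-0.008,0.019,0.523],[-0.008,0.019,0.523],[-0.008,0.019,0.523],[-0.008,0.019,0.523],[-0.008,0.019,0.523],[-0.008,0.019,0.523],[-0.008,0.019,0.523],[-0.008,0.019,0.523]],"roll":[0,0,0,0,0,0,0,0,0,0,0,0,0,0,0,0,0,0]}' 40
python3 -m inch '{"jaw":[0,0,0,0,0,0,0,0],"offset":[[0,0,-0.04],[0,0,-0.12],[0,0,-0.2],[0,0,-0.28],[0,0,-0.36],[0,0,-0.44],[0,0,-0.46],[0,0,-0.46]],"roll":[0,0,0,0,0,0,0,0]}' 40
python3 -c "
from h import *
go(.632,.212,.11,-2.5)"
```

```text
time_s: 34.05
position: [0.4323, -0.3454, -0.012]
tool_rot: [[0.4, -0.916, 0.032], [-0.917, -0.4, -0.005], [0.017, -0.028, -0.999]]
ft_force: [-1.3, 1.6, 5.7]
grip_width: 0.0293
time_s: 34.72
position: [0.429, -0.3453, 0.1045]
tool_rot: [[0.4, -0.916, 0.034], [-0.916, -0.4, -0.007], [0.02, -0.028, -0.999]]
ft_force: [0.6, 0.0, -0.7]
grip_width: 0.029
offset [-1.7183, -1.6362, -0.0105] roll -0.3552 | turn 63.9 q6 14.1 t 34.7167 pos [0.429, -0.3453, 0.1045]
```

```bash
python3 -m inch '{"jaw":[0,0,0,0,0,0,0,0,0,0,0,0],"offset":[[-0.06,-0.06,-0.01],[-0.16,-0.15,-0.01],[-0.26,-0.25,-0.01],[-0.36,-0.34,-0.01],[-0.46,-0.44,-0.01],[-0.56,-0.53,-0.01],[-0.66,-0.63,-0.01],[-0.76,-0.72,-0.01],[-0.86,-0.82,-0.01],[-0.93,-0.88,-0.01],[-0.95,-0.9,-0.01],[-0.95,-0.9,-0.01]],"roll":[-0.03,-0.06,-0.09,-0.12,-0.15,-0.18,-0.21,-0.24,-0.27,-0.3,-0.33,-0.355]}' 40
python3 -c "
from h import *
go(.632,.212,.1,-2.5)"
```

```text
time_s: 35.72
position: [0.5399, -0.0353, 0.1071]
tool_rot: [[0.999, -0.037, 0.032], [-0.036, -0.999, -0.006], [0.032, 0.005, -0.999]]
ft_force: [0.2, -0.4, -0.4]
grip_width: 0.0291
offset [0.3312, -1.0022, 0.0339] roll 0.0023 | turn -0.4 q6 -14.4 t 35.7167 pos [0.5399, -0.0353, 0.1071]
```

```bash
python3 -m inch '{"jaw":[0,0,0,0,0,0,0,0,0,0,0,0],"offset":[[0.03,-0.09,0],[0.07,-0.2,0],[0.11,-0.33,0],[0.15,-0.46,0],[0.2,-0.6,0],[0.24,-0.73,0],[0.28,-0.86,0],[0.32,-0.96,0],[0.333,-0.995,0],[0.333,-0.995,0],[0.333,-0.995,0],[0.333,-0.995,0]],"roll":[0.002,0.002,0.002,0.002,0.002,0.002,0.002,0.002,0.002,0.002,0.002,0.002]}' 40
python3 -c "
from h import *
go(.632,.211,-.0065,-2.5)"
```

```text
time_s: 36.72
position: [0.6316, 0.2089, 0.1079]
tool_rot: [[0.999, -0.044, 0.03], [-0.044, -0.999, -0.007], [0.031, 0.005, -1.0]]
ft_force: [0.3, 0.7, -0.5]
grip_width: 0.0289
offset [-0.0129, -0.0111, 0.4573] roll -0.0 | turn 0.0 q6 11.0 t 36.7167 pos [0.6316, 0.2089, 0.1079]
```

```bash
python3 -m inch '{"jaw":[0,0,0,0,0,0,0,0,0,0,0,0,0],"offset":[[-0.013,-0.011,0.1],[-0.013,-0.011,0.2],[-0.013,-0.011,0.28],[-0.013,-0.011,0.34],[-0.013,-0.011,0.38],[-0.013,-0.011,0.41],[-0.013,-0.011,0.43],[-0.013,-0.011,0.445],[-0.013,-0.011,0.452],[-0.013,-0.011,0.457],[-0.013,-0.011,0.457],[-0.013,-0.011,0.457],[-0.013,-0.011,0.457]],"roll":[0,0,0,0,0,0,0,0,0,0,0,0,0]}' 40
python3 -m inch '{"jaw":[0.6,0.6,0.6,0.6,0.6,0.6,0.6,0.6,0.6,0.6,0.6],"offset":[[0,0,0],[0,0,0],[0,0,0],[0,0,0],[0,0,-0.05],[0,0,-0.15],[0,0,-0.25],[0,0,-0.35],[0,0,-0.45],[0,0,-0.5],[0,0,-0.5]],"roll":[0,0,0,0,0,0,0,0,0,0,0]}' 40
python3 -m inch '{"jaw":[0.6,0.6,0.6,0.6,0.6,0.6,0.6,0.6],"offset":[[-0.1,0,0],[-0.25,0,0],[-0.4,0,0],[-0.55,0,0],[-0.7,0,-0.05],[-0.8,0,-0.1],[-0.8,0,-0.1],[-0.8,0,-0.1]],"roll":[0,0,0,0,0,0,0,0]}'
python3 - <<'E'
from h import *
g=grab('scene'); t=top(g,.78,.35,780,300,.014,1); r=cv2.resize(g['img'][:,:,::-1][170:310,160:480],(780,300),interpolation=cv2.INTER_CUBIC)
cv2.imwrite('pics/end.png',np.vstack([t,r]))
E
```

```text
time_s: 37.8
position: [0.6322, 0.2111, -0.006]
tool_rot: [[0.999, -0.044, 0.031], [-0.044, -0.999, -0.007], [0.031, 0.005, -0.999]]
ft_force: [-0.2, 0.5, -0.2]
grip_width: 0.0289
time_s: 38.72
position: [0.6296, 0.2122, 0.1236]
tool_rot: [[0.998, -0.044, 0.038], [-0.043, -0.999, -0.006], [0.038, 0.004, -0.999]]
ft_force: [0.1, -0.1, -0.3]
grip_width: 0.0513
time_s: 39.38
position: [0.4284, 0.2213, 0.1413]
tool_rot: [[0.998, -0.043, 0.039], [-0.043, -0.999, -0.005], [0.039, 0.004, -0.999]]
ft_force: [0.3, -0.7, -0.5]
grip_width: 0.0513
```

View pics/end.png

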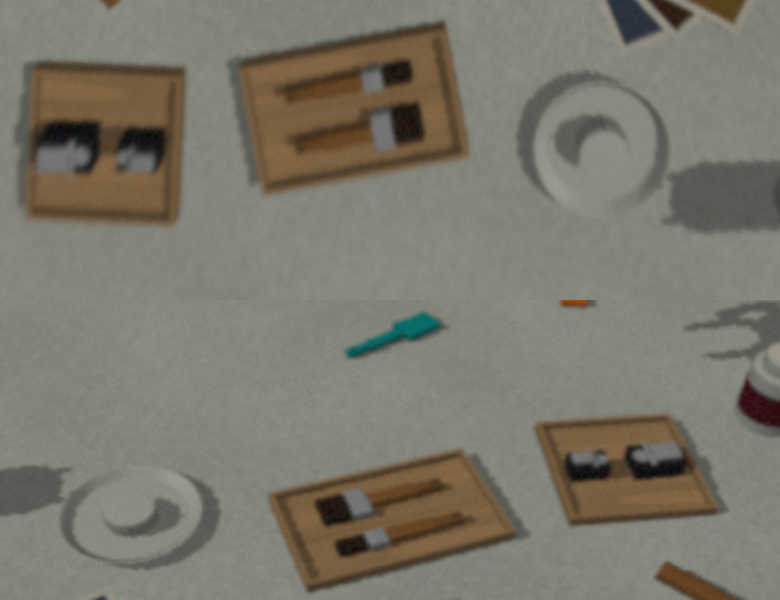

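The final check view (1 px/mm on top) shows the following:
- **Brushes:** centred at about (346,83) and (357,127), in the long tray centred at about (354,107).
- **Punches:** at (68,148) and (140,150), inside the square tray.
- **Cap:** at (603,150), with the dish centre at about (600,147).

The gripper is clear, so I'm handing in.

```bash
python3 -c "
from rig import *
print(observe()['time_s'],observe()['qvel']); print(close_job())"
```

```text
39.4333 [-0.63195492  1.87065835 -1.10633846 -0.02243023 -0.02843624 -0.01625999]
the job is handed in; nothing more can be done
None
```

I placed both brushes in the long tray, both punches in the square tray and the cap in the dish. I handed the job in at about 39 s of the 120 s allowed.

**Final positions:** the last scene picture shows everything inside its tray with nothing stacked. The brushes lie parallel, about 44 mm apart, and the punches sit end to end with a gap between them. The cap is within about 5 mm of the dish's centre. The gripper was clear of everything. I judged flatness by eye only and did not measure it.

**What went wrong on the way:**
- **Height reading:** the reported TCP z read about 13–18 mm lower than the real fingertips. The first grasp of each brush closed on air, and the wide brush was nudged about 4 mm. I regripped deeper and set the later heights relative to each grasp.
- **Cap:** it was released about 5 mm above the dish floor. It looks flat in the final view.
- **Camera disagreement:** the wrist and scene views differed by 4–6 mm, so I used values between the two.
- **Tool tilt:** it drifted to about 2° by the end.
- **Bystanders and look-alikes:** the moves stayed clear of the glue jar and pen pot, but I did not re-measure either at the end. The look-alikes were not touched.

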